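# Clear the mixed thermometers and show the handset to the inspection camera

### The arm

A 6-joint arm with a two-finger parallel gripper is mounted at the origin on the work surface. World frame = base frame: x ahead of the robot, y to its left, z up, the work surface at z = 0. Lengths are in m, angles in rad, forces in N, time in s.
With the tool pointing down it reaches from about 0.35 to 0.85 m from the base axis. Payload 8.1 kg.
Tool frame: the origin (TCP) lies on the mounting face of the last link; the fingertips stand 186 mm ahead of it and the grasp point (between the pads) lies 167 mm ahead of it; z points along the fingers, y is the line along which they close (so a half turn about z gives the same grasp; the last joint's range is limited). The gripper opens to 93 mm and grips with 3 to 60 N. Pads are 15 mm wide; open, the fingers measure 128 mm over their backs; the gripper's body (75 mm by 188 mm) begins 65 mm behind the grasp point.
Start: joints at [-1.237, 0.13, 1.488, -0, 1.523, -0.085], TCP at [0.244, -0.548, 0.405] pointing down, gripper open.
Joint ranges: [-2.96, 2.96], [-0.89, 2.26], [0.02, 2.5], [-1.34, 4.48], [0, 2.73], [-2.66, 2.66]. Speed limits (rad/s): [2.39, 2.39, 2.79, 3.14, 3.14, 3.14].

### API

Orientations are given as a unit quaternion [w, x, y, z].
In Python, from workcell import * gives the robot as it stands. The module is installed in compiled form; this text tells all that it offers.
- The arm moves only by the shell command python3 -m inch 'ROWS' [FORCE]. ROWS is JSON, a list of rows, each an object with "rot": the turn, a rotation vector about the tool's x, y, z scaled (see below), a list of three; "travel": the shift along the tool's x, y, z scaled (see below), a list of three; "jaw": the closure, from -1 (fully open) to 1 (shut). In form: [{"rot": [ax, ay, az], "travel": [tx, ty, tz], "jaw": jaw}, ...]. A call has 1 to 5 rows; each row is the pose to reach, as a shift and turn from the pose commanded when the call began, along the tool's axes at that moment, turning the shorter way round; what a row does not reach only later rows make up. The controller multiplies each number of a shift by 0.5 m and each number of a turn by 180 degrees. A row lasts 1/8 s, in which the tool goes at most 62.5 mm and 10.7 degrees, less where a joint would pass 70% of its speed; a pose out of reach is approached as far as the arm can. A call with a number of a shift or a turn outside -1 to 1 is refused whole. A call with a gripper value outside its range is refused whole. The fingers move at their own pace and stop on an object; FORCE is the grip in N (left out, the last holds). Time passes only in rows, so rows that repeat a pose let the fingers close. It gives the time, the measured TCP pose, the force, the opening and the grip force at its end, in the units of the state.
- get_state(): the state, without advancing time (a new reading comes with each control period).
- grab_frame(name): name is "scene" or "side" or "wrist"; returns a dict with "pixels" (384x512x3 uint8, blue, green, red), "depth" (384x512 float32, m along the optical axis (not along the pixel's ray), 0 where there is no reading), "vertical_fov" (degrees; the focal length in pixels is half the picture's height over the tangent of half this angle, whatever the lens; pixels are square), "cx", "cy" (the principal point, pixels), "extrinsics" (4x4, takes a point from world to camera coordinates); the wrist camera has in their place "hand_eye" (4x4, takes a point from camera to tool coordinates, whose origin is the TCP and whose axes are the flange's). Camera axes: x right, y down, z forward; pixel columns grow to the right and rows downward; lengths in m; the calibration is good to about 2 mm. A picture is of the moment at which its call begins: read the wrist's pose just before it.
- close_job(): hands the job in; it is judged then, once.
The state is a dict: "time": time; "joints": joint angles; "joint_velocities": joint speeds; "joint_efforts": joint torques, N m; "ee_pos": TCP position; "tool_rot": TCP orientation; "force": force on the tool from outside, world axes, zero at the start; "ft_torque": the same for the moment, N m; "grip_width": finger opening in m; "grasp_force": force on a finger pad.
Only numpy, scipy, OpenCV 4.12 (cv2) and the standard library are available. Lean on these libraries where they do the work, as an engineer would, in place of code of your own. Each camera call takes 0.05 s, during which the arm holds its last target. There are 200 camera calls.

### The job

Three items are mixed up on the packing mat: first lay the stick thermometer flat in the long tray and set the probe-cover tub in the square bin, without dropping or throwing anything. Then pick up the ear-thermometer handset and hold it still in the air before the inspection camera, display side up, its body in line with the camera's (tilted) line of sight and its probe tip pointing straight into the centre of the lens, 60 mm in front of the glass. Finish while holding it there; do not touch the camera or its stand, and leave the carton, the leaflet bundle and the label roll where they are.

Things in the scene. Friction and masses are not known exactly. Their poses are not given: they have to be found in the camera images.
- handset: Ear-thermometer handset, white block 100 long x 34 wide x 28 high with rounded edges, plus a grey tapering probe (23 to 10 mm diameter, 28 mm long) on its +x end; 90 g, loose, lying on the mat with its dark display up. Origin: centre of the block's underside. x: lengthwise towards the probe tip, y: across the 34 mm width, z: up out of the display side.
- nose (a point): Centre of the probe's tip on the handset: 78 mm along +x of the handset's origin and 14 mm above its underside. Same axes as the handset.
- stick: Stick thermometer, white and flat, 126 long: handle 85 long x 20 wide x 14 high (from x = -62.5 to +22.5), then a 12 mm wide neck to x = +50, then a thin steel tip to x = +63; 30 g, loose, lying on the mat. Origin: on the underside, at the middle of the length. x: lengthwise towards the steel tip, y: across the width, z: up. It balances near x = -12 mm.
- tub: Probe-cover tub, closed white cylinder 34 mm diameter, 22 high, with a lid 38 mm diameter, 8 high on top (30 high in all); 35 g, loose, standing on the mat. Origin: centre of its underside, z up.
- long_tray: Grey open tray, 180 (x) x 100 (y) x 30 high outside, walls and floor 3 thick, fixed to the bench. Origin: centre of its underside, z up.
- square_bin: Grey open square bin, 110 x 110 x 45 high outside, walls and floor 3 thick, fixed to the bench. Origin: centre of its underside, z up.
- lens (a point): Centre of the camera's front glass. +x points INTO the camera along its line of sight, y across, z upward square to it. The camera is turned, and looks 5 to 25 degrees downward; glass 200 to 310 mm up. A handset shown rightly has this frame's axis directions and its tip at x = -60 mm, y = z = 0. Dark 42 mm cube, barrel 34 mm diameter, light ring 60 mm diameter 14 to 24 mm behind the glass.
- stand: Stand of the inspection camera, fixed to the bench. Origin: on the bench, about under the lens. Foot 130 (x) x 110 (y) x 12 high, centred at x = +96 mm; round post 20 mm diameter, 345 high, at x = +116 mm; the camera sits in front of the post, towards -x.
- carton: Bystander: upright white carton 45 x 62 x 120 high with an upright flap on top to 154; loose. Origin: centre of its underside.
- leaflets: Bystander: banded bundle of leaflets 75 x 110 x 45 high; loose. Origin: centre of its underside.
- roll: Bystander: roll of labels standing on its flat face, 76 mm diameter, 30 high; loose. Origin: centre of its underside.

How it is judged:
On the way, in this order (a step that is already met when the one before it is completed fails the run):
1. the stick lies released in the long tray and the tub released in the square bin (x of stick in the frame of long_tray between -0.05 and 0.05 m and y of stick in the frame of long_tray between -0.045 and 0.045 m and z of stick in the frame of long_tray below 0.02 m and angle between stick's own x axis and vertical between 1.4 and 1.74 rad and x of tub in the frame of square_bin between -0.05 and 0.05 m and y of tub in the frame of square_bin between -0.05 and 0.05 m and z of tub in the frame of square_bin below 0.03 m and contact force between the fingers and stick below 0.1 N and contact force between the fingers and tub below 0.1 N and linear speed of each of stick, tub below 0.03 m/s), for 0.2 s.
2. the handset is held before the lens as asked (x of nose in the frame of lens between -0.08 and -0.04 m and y of nose in the frame of lens between -0.015 and 0.015 m and z of nose in the frame of lens between -0.015 and 0.015 m and angle between the x axis of handset and the x axis of lens, either way round below 0.2 rad and angle between the z axis of handset and the z axis of lens, either way round below 0.25 rad and angle between handset's own z axis and vertical below 1 rad and x of handset in the frame of lens below -0.1 m and contact force between the fingers and handset above 1 N and contact force between handset and stand below 0.1 N and height (world z) of handset above 0.1 m and linear speed of handset below 0.03 m/s and angular speed of handset below 0.3 rad/s), for 0.2 s.
At the end, for the whole second after the job is handed in: Stick flat in the tray, tub in the bin, let go, at rest. Handset held by the fingers alone, still, display up, tip 40 to 80 mm before the glass, within 15 mm of the sight line sideways and up-down, its length within 0.2 rad of that line, tip to the lens, display side within 0.25 rad of camera up (all of step 1 and all of step 2); the arm keeps its last pose, push and grip.
It fails at once if the stick is dropped or thrown (faster than 0.9 m/s out of the hand, a fall of about 40 mm) (contact force between the fingers and stick below 0.05 N and linear speed of stick above 0.9 m/s).
It fails at once if the tub is dropped or thrown (same) (contact force between the fingers and tub below 0.05 N and linear speed of tub above 0.9 m/s).
It fails at once if the handset is dropped or thrown (same) (contact force between the fingers and handset below 0.05 N and linear speed of handset above 0.9 m/s).
It fails at once if the camera or its stand is touched with more than 2 N (contact force between anything else and stand above 2 N).
It fails at once if a bystander is moved by more than 25 mm (distance of any of carton, leaflets, roll from where it was at the start of the episode above 0.025 m).
It also fails if it takes over 64 s, if anything falls off the work surface, if the arm or the gripper's body presses on something with over 40 N, if the wrist force passes 120 N, or if a joint passes its speed limit or range.

## Working session

There is one attempt and no reset: what is moved stays moved. The work goes in short steps, Python scripts to look and compute and a shell command to move; the robot and the scene stay as the last step left them, time stands still between calls to the robot, and variables do not carry over. Pictures are saved under pics/ and viewed, at most 12 in all, crops included, and the job is handed in when it is done.

```bash
mkdir -p pics; cat > h.py <<'E'
from workcell import *
import numpy as np, cv2
from scipy.spatial.transform import Rotation as R
def rot(q): return R.from_quat([q[1],q[2],q[3],q[0]])
def cam(name):
    s=get_state(); f=grab_frame(name); h,w=f["depth"].shape
    fl=h/2/np.tan(np.radians(f["vertical_fov"])/2)
    if name=="wrist":
        T=np.eye(4);T[:3,:3]=rot(s["tool_rot"]).as_matrix();T[:3,3]=s["ee_pos"]; W=T@np.array(f["hand_eye"])
    else: W=np.linalg.inv(np.array(f["extrinsics"]))
    v,u=np.mgrid[:h,:w]; d=f["depth"]
    P=np.stack([(u-f["cx"])/fl*d,(v-f["cy"])/fl*d,d],-1)@W[:3,:3].T+W[:3,3]
    P[d==0]=np.nan
    return f["pixels"],P,W,fl,f
E
python3 - <<'E'
from h import *
s=get_state();print(s)
for n in ("scene","side","wrist"):
    p,P,W,fl,f=cam(n);cv2.imwrite(f"pics/{n}0.png",p);np.savez(f"{n}0.npz",p=p,P=P,W=W,fl=fl);print(n,W.round(3).tolist(),fl,f["cx"],f["cy"],np.isnan(P).mean())
a=cv2.imread("pics/scene0.png");cv2.imwrite("pics/s2.png",cv2.resize(a,(800,600)))
E
```

```text
{'time': 0.0, 'joints': array([-1.23742115e+00,  1.31181799e-01,  1.48929806e+00, -3.82492404e-05,
        1.52301838e+00, -8.53867416e-02]), 'joint_velocities': array([ 5.49904440e-05,  5.26421506e-04, -9.46780591e-05,  5.12908704e-04,
       -3.32164971e-04,  1.03625379e-04]), 'joint_efforts': array([-1.16387178e-03, -5.59848368e+01, -4.91754198e+01,  7.70422281e-02,
        3.57594341e-02, -1.64083012e-04]), 'ee_pos': array([ 0.24392075, -0.54792121,  0.4036645 ]), 'tool_rot': array([-9.43116533e-04,  9.78159135e-01,  2.07855236e-01, -1.36793717e-04]), 'force': array([-0.1497675 , -0.17936336,  0.22215908]), 'ft_torque': array([ 0.04709441,  0.07558125, -0.00397254]), 'grasp_force': 0.0, 'grip_width': 0.09347828893150677}
scene [[-0.053, 0.807, -0.588, 1.244], [0.999, 0.044, -0.029, 0.048], [0.003, -0.589, -0.808, 1.095], [0.0, 0.0, 0.0, 1.0]] 464.5806044290095 254.59542048349311 193.76830820788365 0.0037485758463541665
side [[-0.791, -0.384, 0.476, 0.001], [-0.611, 0.506, -0.609, 0.73], [-0.007, -0.773, -0.635, 0.929], [0.0, 0.0, 0.0, 1.0]] 460.75772192303094 246.6220383897806 190.54498711141832 0.003962198893229167
wrist [[0.407, -0.887, -0.218, 0.304], [-0.913, -0.396, -0.095, -0.521], [-0.002, 0.238, -0.971, 0.384], [0.0, 0.0, 0.0, 1.0]] 265.2037869798259 258.3376299595216 189.01260605656202 0.07497151692708333
```

View pics/s2.png

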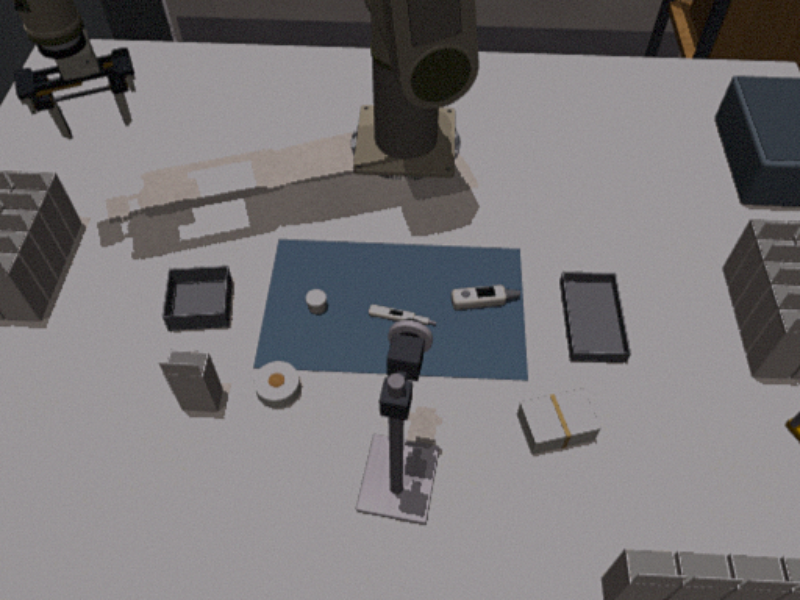

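View pics/side0.png

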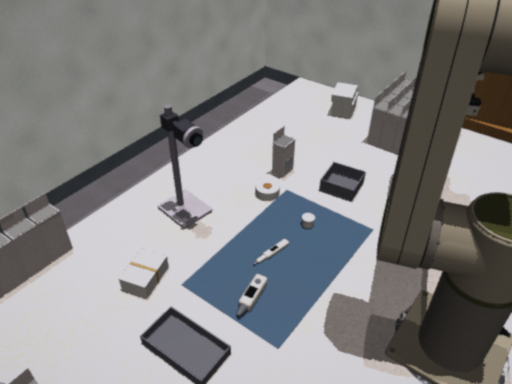

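The scene picture (800x600) shows the tub at (316,300), the stick from (370,312) to (435,323) and the handset from (452,297) to (520,295) with its probe to the right. The tray is at (594,316), the bin at (199,298) and the camera head at (405,345). The side view agrees: lens at (194,136), stick (272,251), handset (252,293) with its tip at (241,310), tub (308,219).

```bash
python3 - <<'E'
from h import *
for n in ("scene","side"):
    z=np.load(n+"0.npz");p,P,W,fl=z["p"],z["P"],z["W"],float(z["fl"])
    hsv=cv2.cvtColor(p,cv2.COLOR_BGR2HSV)
    X,Y,Z=P[...,0],P[...,1],P[...,2]
    print(n)
    m=((Z>0.006)&(Z<0.5)&(X>0.25)&(X<1.0)&(abs(Y)<0.6)).astype(np.uint8)
    k,l,st,c=cv2.connectedComponentsWithStats(m)
    for i in range(1,k):
        if st[i,4]<25: continue
        q=P[l==i]; r=cv2.minAreaRect(q[:,:2].astype(np.float32)*1000)
        print(i,st[i].tolist(),"z",np.percentile(q[:,2],[5,50,95,100]).round(3),"rect",np.round(r[0],0),np.round(r[1],0),round(r[2],1),"mean",q.mean(0).round(3))
E
```

```text
scene
1 [8, 0, 72, 89, 2213] z [0.274 0.398 0.483 0.497] rect [ 281. -533.] [ 61. 134.] 0.2 mean [ 0.275 -0.542  0.39 ]
77 [104, 170, 44, 41, 911] z [0.008 0.029 0.045 0.051] rect [ 469. -365.] [119. 125.] 7.5 mean [ 0.472 -0.359  0.028]
91 [358, 174, 47, 58, 767] z [0.007 0.021 0.032 0.035] rect [467. 369.] [186. 113.] 1.6 mean [0.47  0.367 0.02 ]
117 [289, 182, 44, 16, 482] z [0.01  0.025 0.031 0.033] rect [429. 170.] [ 51. 127.] 5.6 mean [0.44  0.162 0.023]
127 [196, 185, 13, 15, 160] z [0.009 0.028 0.033 0.034] rect [ 464. -141.] [35. 37.] 88.2 mean [ 0.467 -0.141  0.025]
183 [228, 195, 53, 140, 3949] z [0.009 0.015 0.322 0.348] rect [662.  24.] [404. 125.] 1.4 mean [0.774 0.028 0.132]
296 [101, 224, 41, 39, 1141] z [0.017 0.096 0.144 0.155] rect [ 668. -312.] [64. 50.] 89.1 mean [ 0.68  -0.307  0.088]
308 [163, 231, 29, 30, 680] z [0.014 0.029 0.033 0.036] rect [ 641. -187.] [77. 73.] 11.6 mean [ 0.645 -0.186  0.028]
341 [331, 249, 53, 41, 1529] z [0.014 0.044 0.048 0.052] rect [687. 285.] [ 79. 120.] 17.4 mean [0.695 0.279 0.04 ]
419 [384, 350, 128, 34, 3754] z [0.073 0.14  0.1
[... 533 characters left out ...]
  0.027]
92 [0, 193, 73, 104, 4415] z [0.015 0.1   0.165 0.18 ] rect [949. 435.] [ 55. 213.] 0.7 mean [0.938 0.419 0.095]
116 [302, 213, 13, 15, 160] z [0.009 0.029 0.033 0.036] rect [ 461. -143.] [34. 38.] 31.8 mean [ 0.459 -0.138  0.025]
164 [253, 239, 36, 26, 249] z [0.008 0.013 0.017 0.019] rect [478.  16.] [123.  21.] 79.5 mean [0.476 0.011 0.013]
177 [119, 249, 50, 49, 1511] z [0.012 0.044 0.048 0.051] rect [686. 280.] [ 79. 114.] 17.5 mean [0.677 0.288 0.039]
207 [236, 274, 31, 43, 608] z [0.013 0.027 0.031 0.033] rect [432. 162.] [ 36. 144.] 10.4 mean [0.428 0.168 0.025]
236 [140, 306, 91, 78, 1302] z [0.007 0.022 0.032 0.036] rect [465. 364.] [182. 103.] 1.6 mean [0.464 0.364 0.021]
```

```bash
python3 - <<'E'
from h import *
def fit(q):
    q=q[:,:2].astype(np.float32); c=q.mean(0); w,v=np.linalg.eigh(np.cov(q.T)); a=v[:,1]; a=a if a[1]>0 else -a
    t=(q-c)@a; b=np.array([-a[1],a[0]]);s=(q-c)@b
    return c.round(4),"yaw",np.degrees(np.arctan2(a[1],a[0])).round(1),"ends",(c+a*np.percentile(t,1)).round(4),(c+a*np.percentile(t,99)).round(4),"len",np.ptp(t).round(3),"wid",np.percentile(s,[2,98]).round(4)
for n in ("scene","side"):
    z=np.load(n+"0.npz");p,P=z["p"],z["P"]
    X,Y,Z=P[...,0],P[...,1],P[...,2]; g=p.max(-1).astype(int)
    S=cv2.cvtColor(p,cv2.COLOR_BGR2HSV)[...,1]
    print(n,"matZ",np.nanmedian(Z[(X>.4)&(X<.55)&(Y>-.1)&(Y<-.06)]))
    def box(x0,x1,y0,y1,z0,z1): return (X>x0)&(X<x1)&(Y>y0)&(Y<y1)&(Z>z0)&(Z<z1)
    m=box(.42,.53,-.08,.1,-.01,.03)&(g>95)&(S<90); print("stick white",m.sum(),*fit(P[m]),np.median(Z[m]))
    m=box(.42,.53,-.08,.1,.009,.03)&(S<120); print("stick high",m.sum(),*fit(P[m]))
    m=box(.38,.50,.09,.24,.023,.04); print("handset top",m.sum(),*fit(P[m]))
    m=box(.38,.50,.09,.26,.008,.04); print("handset all",m.sum(),*fit(P[m]))
    m=box(.42,.5,-.18,-.1,.027,.04); print("tub",m.sum(),*fit(P[m]))
    m=box(.38,.58,-.45,-.27,.038,.06); q=P[m][:,:2].astype(np.float32);print("bin rim",cv2.minAreaRect(q*1000))
    m=box(.34,.6,.28,.45,.025,.04); q=P[m][:,:2].astype(np.float32);print("tray rim",cv2.minAreaRect(q*1000))
    m=box(.5,.95,-.15,.2,.12,.4); print("cam",m.sum(),np.nanpercentile(P[m],[1,10,50,90,99],axis=0).round(3).tolist())
    m=box(.6,.98,-.15,.2,.009,.02)&(X>.7); q=P[m][:,:2].astype(np.float32);print("foot",cv2.minAreaRect(q*1000))
    m=box(.6,.95,-.15,.2,.335,.36);print("posttop",P[m].mean(0).round(3),m.sum())
    m=box(.6,.95,-.15,.2,.04,.15);print("post",P[m].mean(0).round(3),m.sum())
a=cv2.imread("pics/scene0.png")[185:345,215:315];b=cv2.imread("pics/side0.png")[95:235,140:240]
cv2.imwrite("pics/c1.png",np.hstack([cv2.resize(a,(375,600),interpolation=2),cv2.resize(b,(425,600),interpolation=2)]))
E
```

```text
scene matZ 0.0006668941370193693
stick white 771 [0.4723 0.0029] yaw 93.9 ends [ 0.4779 -0.0797] [0.4658 0.0972] len 0.183 wid [-0.0547  0.051 ] 0.0017164643259526269
stick high 188 [0.48   0.0054] yaw 79.7 ends [ 0.4715 -0.0411] [0.4917 0.0695] len 0.124 wid [-0.0094  0.0099]
handset top 317 [0.4371 0.1591] yaw 99.8 ends [0.4455 0.1103] [0.4267 0.2191] len 0.122 wid [-0.0148  0.0167]
handset all 470 [0.4396 0.1626] yaw 100.4 ends [0.4494 0.1089] [0.4272 0.2297] len 0.128 wid [-0.0128  0.0198]
tub 102 [ 0.4638 -0.1412] yaw 50.5 ends [ 0.4524 -0.155 ] [ 0.4746 -0.1282] len 0.037 wid [-0.016   0.0167]
bin rim ((470.4026794433594, -358.38885498046875), (115.3138656616211, 111.86946105957031), 7.383613586425781)
tray rim ((467.00885009765625, 364.62359619140625), (185.43435668945312, 102.43318176269531), 1.816757321357727)
cam 1645 [[0.708, 0.007, 0.131], [0.718, 0.014, 0.213], [0.772, 0.029, 0.315], [0.827, 0.049, 0.323], [0.831, 0.063, 0.346]]
foot ((792.1776123046875, 27.062206268310547), (109.7048110961914, 130.4131317138672), 81.73819732666016)
posttop [0.813 0.024 0.343] 108
post [
[... 432 characters left out ...]
.1683] yaw 99.3 ends [0.4381 0.1086] [0.4181 0.2303] len 0.144 wid [-0.0178  0.0139]
tub 100 [ 0.4609 -0.1421] yaw 116.9 ends [ 0.4696 -0.1593] [ 0.4527 -0.126 ] len 0.038 wid [-0.0165  0.0173]
bin rim ((468.7803955078125, -361.0796203613281), (110.71250915527344, 122.49385833740234), 7.357998847961426)
tray rim ((465.1032409667969, 363.39263916015625), (181.76812744140625, 102.26271057128906), 1.383707046508789)
cam 1283 [[0.694, 0.01, 0.128], [0.705, 0.02, 0.183], [0.791, 0.033, 0.303], [0.811, 0.053, 0.322], [0.824, 0.064, 0.345]]
foot ((789.99609375, 26.869197845458984), (111.75517272949219, 132.81011962890625), 82.606689453125)
posttop [0.809 0.025 0.342] 52
post [0.805 0.027 0.097] 207
```

View pics/c1.png

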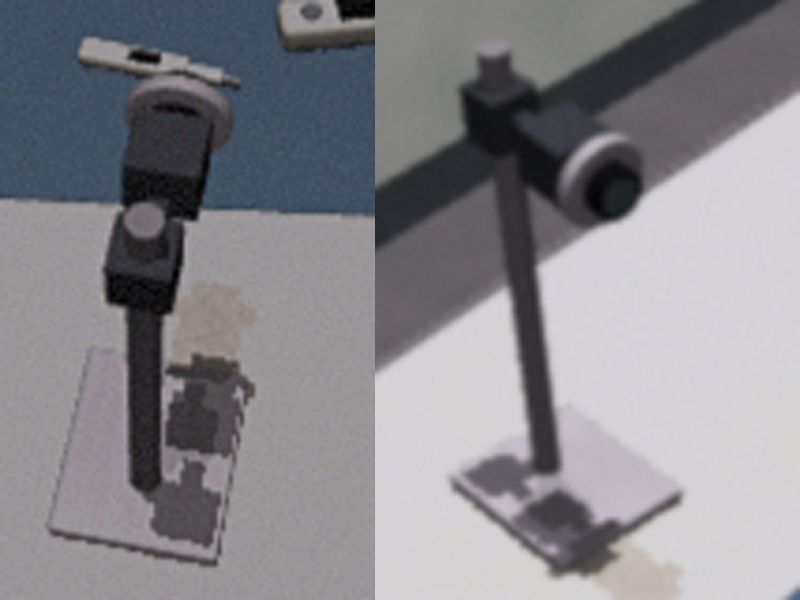

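The crops show the light ring at about scene px (258,215), the dark glass at side px (193,136), and the camera tilted downward. Measured sizes match those given: foot 110x130, tray 182x102, tub 37, stick 124. Next I'll pick the tub.

```bash
cat >> h.py <<'E'
def rel(pos,Rt=None):
    "numbers for rows: from the measured pose to world TCP pos / Rotation"
    s=get_state(); R0=rot(s["tool_rot"]); d=R0.inv().apply(np.array(pos)-s["ee_pos"])
    r=np.zeros(3) if Rt is None else (R0.inv()*Rt).as_rotvec()
    print("travel",(d/0.5).round(4).tolist(),"rot",(r/np.pi).round(4).tolist(),"rows",max(np.linalg.norm(d)/.0625,np.degrees(np.linalg.norm(r))/10.7).round(1))
def down(yaw): # tool x at yaw (deg), z down
    return R.from_euler("z",yaw,degrees=True)*R.from_euler("x",180,degrees=True)
E
python3 -c "
from h import *
rel([.4625,-.1415,.27],down(23.9));print(get_state()['time'])"
```

```text
travel [0.7299, -0.5646, 0.2687] rot [-0.0004, -0.0, 0.0005] rows 7.7
0.15
```

```bash
python3 -m inch '[{"rot":[0,0,0],"travel":[0.73,-0.565,0.267],"jaw":-1},{"rot":[0,0,0],"travel":[0.73,-0.565,0.267],"jaw":-1},{"rot":[0,0,0],"travel":[0.73,-0.565,0.267],"jaw":-1},{"rot":[0,0,0],"travel":[0.73,-0.565,0.267],"jaw":-1},{"rot":[0,0,0],"travel":[0.73,-0.565,0.267],"jaw":-1}]' 15
python3 -c "
from h import *
rel([.4625,-.1415,.27],down(23.9))"
```

```text
time: 0.78
ee_pos: [0.3866, -0.2819, 0.3173]
tool_rot: [0.0, 0.978, 0.208, 0.0]
force: [1.0, -0.7, -0.4]
grip_width: 0.0928
grasp_force: 0.0
travel [0.2528, -0.1949, 0.0945] rot [0.0, -0.0001, 0.0004] rows 2.7
```

```bash
python3 -m inch '[{"rot":[0,0,0],"travel":[0.25,-0.195,0.095],"jaw":-1},{"rot":[0,0,0],"travel":[0.25,-0.195,0.095],"jaw":-1},{"rot":[0,0,0],"travel":[0.25,-0.195,0.095],"jaw":-1},{"rot":[0,0,0],"travel":[0.25,-0.195,0.095],"jaw":-1}]'
python3 - <<'E'
from h import *
p,P,W,fl,f=cam("wrist");cv2.imwrite("pics/w1.png",p)
X,Y,Z=P[...,0],P[...,1],P[...,2]
m=(X>.42)&(X<.51)&(Y>-.19)&(Y<-.1)&(Z>.024)&(Z<.045);q=P[m];print(m.sum(),q.mean(0),cv2.minEnclosingCircle(q[:,:2].astype(np.float32)*1000))
rel([.4625,-.1415,.192],down(23.9))
E
```

```text
time: 1.27
ee_pos: [0.4609, -0.1414, 0.269]
tool_rot: [-0.001, 0.978, 0.21, -0.001]
force: [-0.6, -0.7, 0.5]
grip_width: 0.0927
grasp_force: 0.0
1472 [ 0.46325557 -0.14291357  0.03062813] ((462.5224609375, -143.3131561279297), 18.96396827697754)
travel [0.0045, -0.0007, 0.1554] rot [-0.0003, 0.0004, 0.0014] rows 1.2
```

View pics/w1.png

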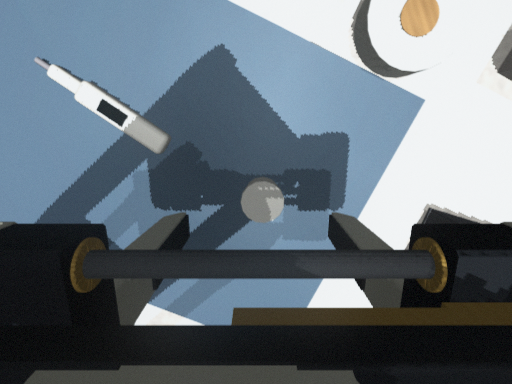

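The wrist view shows the tub at (262,200), centred between the fingers, and the stick from (38,60) to (165,145). The tub's 19 mm radius and 30 mm height check out.

```bash
python3 -m inch '[{"rot":[0,0,0],"travel":[0.004,0.002,0.08],"jaw":-1},{"rot":[0,0,0],"travel":[0.004,0.002,0.155],"jaw":-1},{"rot":[0,0,0],"travel":[0.004,0.002,0.155],"jaw":-1},{"rot":[0,0,0],"travel":[0.004,0.002,0.155],"jaw":0.6},{"rot":[0,0,0],"travel":[0.004,0.002,0.155],"jaw":0.6}]' 15
python3 -m inch '[{"rot":[0,0,0],"travel":[0,0,0],"jaw":0.6},{"rot":[0,0,0],"travel":[0,0,0],"jaw":0.6},{"rot":[0,0,0],"travel":[0,0,0],"jaw":0.6}]' 15
```

```text
time: 1.95
ee_pos: [0.4639, -0.1448, 0.1951]
tool_rot: [0.001, 0.978, 0.208, 0.001]
force: [-0.1, -0.4, -0.1]
grip_width: 0.0777
grasp_force: 0.0
time: 2.33
ee_pos: [0.463, -0.1439, 0.1931]
tool_rot: [0.0, 0.978, 0.208, 0.0]
force: [-0.3, -0.2, -1.1]
grip_width: 0.0476
grasp_force: 0.0
```

```bash
python3 -m inch '[{"rot":[0,0,0],"travel":[0,0,0],"jaw":0.6},{"rot":[0,0,0],"travel":[0,0,0],"jaw":0.6},{"rot":[0,0,0],"travel":[0,0,0],"jaw":0.6},{"rot":[0,0,0],"travel":[0,0,-0.06],"jaw":0.6},{"rot":[0,0,0],"travel":[0,0,-0.15],"jaw":0.6}]' 15
python3 -c "
from h import *
rel([.4695,-.360,.27],down(23.9))"
```

```text
time: 2.95
ee_pos: [0.462, -0.1435, 0.267]
tool_rot: [-0.001, 0.978, 0.208, -0.002]
force: [-0.0, -0.5, -1.2]
grip_width: 0.0375
grasp_force: 15.0
travel [-0.1624, 0.4016, -0.0068] rot [-0.001, 0.0009, 0.0005] rows 3.5
```

```bash
python3 -m inch '[{"rot":[0,0,0],"travel":[-0.162,0.402,-0.006],"jaw":0.6},{"rot":[0,0,0],"travel":[-0.162,0.402,-0.006],"jaw":0.6},{"rot":[0,0,0],"travel":[-0.162,0.402,-0.006],"jaw":0.6},{"rot":[0,0,0],"travel":[-0.162,0.402,-0.006],"jaw":0.6},{"rot":[0,0,0],"travel":[-0.162,0.402,-0.006],"jaw":0.6}]'
python3 - <<'E'
from h import *
p,P,W,fl,f=cam("wrist");X,Y,Z=P[...,0],P[...,1],P[...,2]
m=(X>.38)&(X<.57)&(Y>-.46)&(Y<-.26)&(Z>.038)&(Z<.05);print(m.sum(),cv2.minAreaRect(P[m][:,:2].astype(np.float32)*1000))
m=(X>.38)&(X<.57)&(Y>-.46)&(Y<-.26)&(Z>.055)&(Z<.12);print(m.sum(),P[m].mean(0),np.percentile(P[m][:,2],[2,98]))
rel([.4695,-.360,.198],down(23.9))
E
```

```text
time: 3.58
ee_pos: [0.4702, -0.3626, 0.2706]
tool_rot: [0.0, 0.978, 0.206, -0.0]
force: [-0.3, 0.5, -0.4]
grip_width: 0.0373
grasp_force: 15.0
1567 ((469.3267517089844, -359.8696594238281), (110.1563720703125, 110.34561920166016), 7.338262557983398)
3702 [ 0.47711276 -0.35953557  0.10585834] [0.08378773 0.11837089]
travel [-0.0006, -0.0026, 0.1448] rot [-0.0003, 0.0001, -0.0] rows 1.2
```

```bash
python3 -m inch '[{"rot":[0,0,0],"travel":[0,-0.002,0.07],"jaw":0.6},{"rot":[0,0,0],"travel":[0,-0.002,0.12],"jaw":0.6},{"rot":[0,0,0],"travel":[0,-0.002,0.146],"jaw":0.6},{"rot":[0,0,0],"travel":[0,-0.002,0.146],"jaw":0.6},{"rot":[0,0,0],"travel":[0,-0.002,0.146],"jaw":0.6}]'
python3 -m inch '[{"rot":[0,0,0],"travel":[0,0,0],"jaw":-0.1},{"rot":[0,0,0],"travel":[0,0,0],"jaw":-0.1},{"rot":[0,0,0],"travel":[0,0,0],"jaw":-0.1}]'
```

```text
time: 4.25
ee_pos: [0.4708, -0.3596, 0.1991]
tool_rot: [0.001, 0.978, 0.208, 0.0]
force: [0.9, -0.2, -0.7]
grip_width: 0.0375
grasp_force: 15.0
time: 4.62
ee_pos: [0.4704, -0.3597, 0.1983]
tool_rot: [0.0, 0.978, 0.208, 0.0]
force: [-0.4, -0.9, -0.5]
grip_width: 0.0509
grasp_force: 0.0
```

```bash
python3 -m inch '[{"rot":[0,0,0],"travel":[0,0,-0.06],"jaw":-0.1},{"rot":[0,0,0],"travel":[0,0,-0.16],"jaw":-0.1},{"rot":[0,0,0],"travel":[0,0,-0.16],"jaw":-0.1}]'
python3 -c "
from h import *
p,P,W,fl,f=cam('wrist');X,Y,Z=P[...,0],P[...,1],P[...,2]
m=(X>.43)&(X<.51)&(Y>-.4)&(Y<-.32)&(Z>.025)&(Z<.045);print('tub',m.sum(),P[m].mean(0))
rel([.477,.003,.28],down(79.4))"
```

```text
time: 5.0
ee_pos: [0.4718, -0.361, 0.2834]
tool_rot: [0.004, 0.978, 0.208, 0.003]
force: [0.3, -0.1, 0.4]
grip_width: 0.0513
grasp_force: 0.0
tub 1326 [ 0.4723199  -0.35998786  0.03366733]
travel [0.3063, -0.6592, -0.0011] rot [0.0017, 0.0001, -0.3078] rows 5.8
```

```bash
python3 -m inch '[{"rot":[0,0,-0.308],"travel":[0.304,-0.66,0],"jaw":-0.1},{"rot":[0,0,-0.308],"travel":[0.304,-0.66,0],"jaw":-0.1},{"rot":[0,0,-0.308],"travel":[0.304,-0.66,0],"jaw":-0.1},{"rot":[0,0,-0.308],"travel":[0.304,-0.66,0],"jaw":-0.1},{"rot":[0,0,-0.308],"travel":[0.304,-0.66,0],"jaw":-0.1}]'
python3 -c "
from h import *
rel([.477,.003,.27],down(79.4))"
```

```text
time: 5.68
ee_pos: [0.4733, -0.0452, 0.2765]
tool_rot: [-0.001, 0.777, 0.63, -0.001]
force: [1.4, -0.9, 0.0]
grip_width: 0.0513
grasp_force: 0.0
travel [0.0958, -0.0128, 0.013] rot [-0.0006, -0.0, -0.0076] rows 0.8
```

```bash
python3 -m inch '[{"rot":[0,0,-0.008],"travel":[0.096,-0.012,0.012],"jaw":-0.1},{"rot":[0,0,-0.008],"travel":[0.096,-0.012,0.012],"jaw":-0.1},{"rot":[0,0,-0.008],"travel":[0.096,-0.012,0.012],"jaw":-0.1}]'
python3 - <<'E'
from h import *
p,P,W,fl,f=cam("wrist");cv2.imwrite("pics/w2.png",p)
X,Y,Z=P[...,0],P[...,1],P[...,2]
m=(X>.44)&(X<.52)&(Y>-.07)&(Y<.1)&(Z>.0095)&(Z<.025)
q=P[m][:,:2].astype(np.float32)*1000;print(m.sum(),np.median(P[m][:,2]),cv2.minAreaRect(q),q.min(0),q.max(0))
m2=m&(Y<.03);q=P[m2][:,:2].astype(np.float32)*1000;print("handle part",cv2.minAreaRect(q),q.mean(0))
# lens/ring seen?
m=(X>.55)&(X<.8)&(abs(Y)<.15)&(Z>.1);print("cam px",m.sum())
rel([.477,.003,.189],down(79.4))
E
```

```text
time: 6.05
ee_pos: [0.4783, 0.0009, 0.2709]
tool_rot: [-0.0, 0.771, 0.637, -0.001]
force: [0.3, -0.5, -0.6]
grip_width: 0.0512
grasp_force: 0.0
2273 0.01425111460529463 ((480.58978271484375, 16.85625457763672), (123.53386688232422, 19.722187042236328), 79.76457977294922) [460.4844   -45.134502] [495.0916   77.73454]
handle part ((476.4267272949219, -6.216426849365234), (76.65105438232422, 19.715253829956055), 79.79707336425781) [476.8675    -5.095577]
cam px 1843
travel [0.0049, -0.0036, 0.1644] rot [-0.0004, 0.0002, -0.0016] rows 1.3
```

View pics/w2.png

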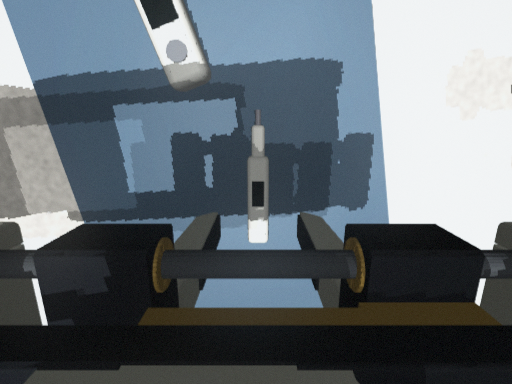

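The wrist view shows the stick from (258,240) to (257,112), centred between the fingers. It measures 123.5 x 19.7 and 14 high, as it should. I'll go down and grasp it.

```bash
python3 -m inch '[{"rot":[0,0,-0.002],"travel":[0.008,0,0.08],"jaw":-0.1},{"rot":[0,0,-0.002],"travel":[0.008,0,0.14],"jaw":-0.1},{"rot":[0,0,-0.002],"travel":[0.008,0,0.163],"jaw":-0.1},{"rot":[0,0,-0.002],"travel":[0.008,0,0.163],"jaw":-0.1},{"rot":[0,0,-0.002],"travel":[0.008,0,0.163],"jaw":0.9}]' 12
python3 -m inch '[{"rot":[0,0,0],"travel":[0,0,0],"jaw":0.9},{"rot":[0,0,0],"travel":[0,0,0],"jaw":0.9},{"rot":[0,0,0],"travel":[0,0,0],"jaw":0.9},{"rot":[0,0,0],"travel":[0,0,0],"jaw":0.9},{"rot":[0,0,0],"travel":[0,0,0],"jaw":0.9}]' 12
```

```text
time: 6.72
ee_pos: [0.4802, 0.0045, 0.1917]
tool_rot: [0.001, 0.769, 0.639, 0.001]
force: [0.6, 0.5, -0.6]
grip_width: 0.0453
grasp_force: 0.0
time: 7.35
ee_pos: [0.4797, 0.005, 0.1909]
tool_rot: [0.0, 0.769, 0.64, 0.0]
force: [-1.4, 0.6, 6.1]
grip_width: 0.0197
grasp_force: 12.0
```

```bash
python3 -m inch '[{"rot":[0,0,0],"travel":[0,0,-0.08],"jaw":0.9},{"rot":[0,0,0],"travel":[0,0,-0.18],"jaw":0.9},{"rot":[0,0,0],"travel":[0,0,-0.18],"jaw":0.9}]'
python3 -c "
from h import *
rel([.478,.364,.28],down(181.6))"
```

```text
time: 7.72
ee_pos: [0.4813, 0.0049, 0.2849]
tool_rot: [0.003, 0.769, 0.64, 0.003]
force: [0.1, -0.9, -0.6]
grip_width: 0.0197
grasp_force: 12.0
travel [0.7051, -0.1373, 0.0092] rot [0.0021, 0.0022, -0.5671] rows 9.5
```

```bash
python3 -m inch '[{"rot":[0,0,-0.567],"travel":[0.704,-0.137,0.006],"jaw":0.9},{"rot":[0,0,-0.567],"travel":[0.704,-0.137,0.006],"jaw":0.9},{"rot":[0,0,-0.567],"travel":[0.704,-0.137,0.006],"jaw":0.9},{"rot":[0,0,-0.567],"travel":[0.704,-0.137,0.006],"jaw":0.9},{"rot":[0,0,-0.567],"travel":[0.704,-0.137,0.006],"jaw":0.9}]'
python3 -c "
from h import *
rel([.478,.364,.28],down(181.6))"
```

```text
time: 8.35
ee_pos: [0.4758, 0.3194, 0.2764]
tool_rot: [-0.0, 0.394, 0.919, -0.001]
force: [1.4, -0.1, 0.6]
grip_width: 0.0196
grasp_force: 12.0
travel [0.0617, 0.0647, -0.0072] rot [-0.0004, -0.0002, -0.2667] rows 4.5
```

```bash
python3 -m inch '[{"rot":[0,0,-0.267],"travel":[0.062,0.065,-0.007],"jaw":0.9},{"rot":[0,0,-0.267],"travel":[0.062,0.065,-0.007],"jaw":0.9},{"rot":[0,0,-0.267],"travel":[0.062,0.065,-0.007],"jaw":0.9},{"rot":[0,0,-0.267],"travel":[0.062,0.065,-0.007],"jaw":0.9},{"rot":[0,0,-0.267],"travel":[0.062,0.065,-0.007],"jaw":0.9}]'
python3 - <<'E'
from h import *
p,P,W,fl,f=cam("side");X,Y,Z=P[...,0],P[...,1],P[...,2]
p,P,W,fl,f=cam("wrist");cv2.imwrite("pics/w3.png",p);X,Y,Z=P[...,0],P[...,1],P[...,2]
m=(X>.33)&(X<.6)&(Y>.27)&(Y<.46)&(Z>.055)&(Z<.135);print(m.sum(),P[m].mean(0))
rel([.478,.364,.195],down(181.6))
E
```

```text
time: 8.98
ee_pos: [0.4786, 0.3621, 0.2796]
tool_rot: [-0.001, -0.014, 1.0, -0.001]
force: [-0.4, -0.5, 0.2]
grip_width: 0.0198
grasp_force: 12.0
5036 [0.46635138 0.36211562 0.10538659]
travel [0.0008, 0.004, 0.1695] rot [-0.0003, -0.0006, -0.0014] rows 1.4
```

View pics/w3.png

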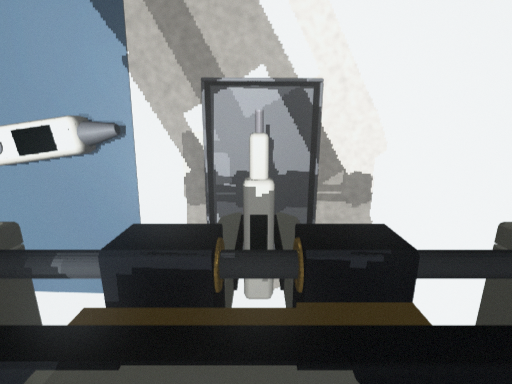

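The wrist view shows the stick held straight, from (258,295) to (259,110), and centred over the tray (walls at columns 208 and 317). I'll lower and release it.

```bash
python3 -m inch '[{"rot":[0,0,0],"travel":[0,0.004,0.08],"jaw":0.9},{"rot":[0,0,0],"travel":[0,0.004,0.14],"jaw":0.9},{"rot":[0,0,0],"travel":[0,0.004,0.169],"jaw":0.9},{"rot":[0,0,0],"travel":[0,0.004,0.169],"jaw":0.9},{"rot":[0,0,0],"travel":[0,0.004,0.169],"jaw":0.9}]'
python3 -m inch '[{"rot":[0,0,0],"travel":[0,0,0],"jaw":0.2},{"rot":[0,0,0],"travel":[0,0,0],"jaw":0.2},{"rot":[0,0,0],"travel":[0,0,0],"jaw":0.2},{"rot":[0,0,0],"travel":[0,0,-0.06],"jaw":0.2},{"rot":[0,0,0],"travel":[0,0,-0.15],"jaw":0.2}]'
python3 - <<'E'
from h import *
p,P,W,fl,f=cam("wrist");X,Y,Z=P[...,0],P[...,1],P[...,2]
m=(X>.33)&(X<.6)&(Y>.325)&(Y<.405)&(Z>.009)&(Z<.028);q=P[m];print(m.sum(),np.median(q[:,2]),cv2.minAreaRect(q[:,:2].astype(np.float32)*1000))
rel([.434,.158,.28],down(99.7))
E
```

```text
time: 9.7
ee_pos: [0.4795, 0.3646, 0.198]
tool_rot: [0.001, -0.011, 1.0, 0.0]
force: [0.4, 0.1, 0.7]
grip_width: 0.0198
grasp_force: 12.0
time: 10.32
ee_pos: [0.4782, 0.3637, 0.2708]
tool_rot: [-0.002, -0.011, 1.0, -0.001]
force: [0.0, 0.5, -0.3]
grip_width: 0.0369
grasp_force: 0.0
2609 0.017296650624625737 ((455.229248046875, 366.89361572265625), (151.5251922607422, 79.76805114746094), 1.387951374053955)
travel [0.1022, -0.4124, -0.0034] rot [0.0023, 0.0008, 0.4533] rows 7.6
```

```bash
python3 -c "
from h import *
print(get_state()['joints'].round(2));rel([.42,.12,.42],down(90))"
```

```text
[ 0.57  0.23  1.61  0.    1.29 -1.03]
travel [0.1302, -0.4867, -0.2838] rot [0.0024, 0.0006, 0.5071] rows 8.5
```

```bash
python3 -m inch '[{"rot":[0,0,0],"travel":[0,0,-0.1],"jaw":0.2},{"rot":[0,0,0.506],"travel":[0.13,-0.487,-0.284],"jaw":-0.5},{"rot":[0,0,0.506],"travel":[0.13,-0.487,-0.284],"jaw":-0.5},{"rot":[0,0,0.506],"travel":[0.13,-0.487,-0.284],"jaw":-0.5},{"rot":[0,0,0.506],"travel":[0.13,-0.487,-0.284],"jaw":-0.5}]'
python3 -c "
from h import *
print(get_state()['joints'].round(2))
T=R.from_euler('z',-4,degrees=True)*R.from_euler('y',-48,degrees=True)*R.from_euler('x',180,degrees=True)
print(T.as_matrix().round(2))
rel([.42,.045,.47],T)"
```

```text
time: 11.0
ee_pos: [0.4227, 0.1346, 0.4084]
tool_rot: [0.001, 0.358, 0.934, 0.0]
force: [0.7, -0.2, 0.7]
grip_width: 0.0689
grasp_force: 0.0
[ 0.19 -0.31  1.89 -0.    1.55 -0.64]
[[ 0.67 -0.07  0.74]
 [-0.05 -1.   -0.05]
 [ 0.74  0.   -0.67]]
travel [-0.116, -0.1367, -0.1233] rot [-0.3249, 0.1119, 0.7309] rows 13.6
```

```bash
python3 -m inch '[{"rot":[-0.325,0.112,0.731],"travel":[-0.116,-0.137,-0.123],"jaw":-0.5},{"rot":[-0.325,0.112,0.731],"travel":[-0.116,-0.137,-0.123],"jaw":-0.5},{"rot":[-0.325,0.112,0.731],"travel":[-0.116,-0.137,-0.123],"jaw":-0.5},{"rot":[-0.325,0.112,0.731],"travel":[-0.116,-0.137,-0.123],"jaw":-0.5},{"rot":[-0.325,0.112,0.731],"travel":[-0.116,-0.137,-0.123],"jaw":-0.5}]'
python3 -c "
from h import *
print(get_state()['joints'].round(2))
T=R.from_euler('z',-4,degrees=True)*R.from_euler('y',-48,degrees=True)*R.from_euler('x',180,degrees=True)
rel([.42,.045,.47],T)"
```

```text
time: 11.62
ee_pos: [0.4212, 0.046, 0.4693]
tool_rot: [0.006, 0.702, 0.686, 0.194]
force: [0.2, 0.2, -0.3]
grip_width: 0.0698
grasp_force: 0.0
[-0.15 -0.55  1.99  0.3   1.46 -0.12]
travel [-0.0016, -0.0019, -0.0025] rot [-0.2052, 0.0699, 0.4602] rows 8.6
```

```bash
python3 -m inch '[{"rot":[-0.205,0.07,0.46],"travel":[0,0,0],"jaw":-0.5},{"rot":[-0.205,0.07,0.46],"travel":[0,0,0],"jaw":-0.5},{"rot":[-0.205,0.07,0.46],"travel":[0,0,0],"jaw":-0.5},{"rot":[-0.205,0.07,0.46],"travel":[0,0,0],"jaw":-0.5},{"rot":[-0.205,0.07,0.46],"travel":[0,0,0],"jaw":-0.5}]'
python3 -c "
from h import *
print(get_state()['joints'].round(2))
T=R.from_euler('z',-4,degrees=True)*R.from_euler('y',-48,degrees=True)*R.from_euler('x',180,degrees=True)
rel([.42,.045,.47],T)"
```

```text
time: 12.25
ee_pos: [0.4211, 0.0462, 0.4692]
tool_rot: [0.012, 0.893, 0.29, 0.344]
force: [-0.4, 0.6, -0.4]
grip_width: 0.0696
grasp_force: 0.0
[-0.13 -0.77  2.17  0.29  1.1   0.76]
travel [-0.0016, 0.0012, -0.0031] rot [-0.085, 0.0288, 0.1903] rows 3.5
```

```bash
python3 -m inch '[{"rot":[-0.085,0.029,0.19],"travel":[0,0,0],"jaw":-0.5},{"rot":[-0.085,0.029,0.19],"travel":[0,0,0],"jaw":-0.5},{"rot":[-0.085,0.029,0.19],"travel":[0,0,0],"jaw":-0.5},{"rot":[-0.085,0.029,0.19],"travel":[0,0,0],"jaw":-0.5},{"rot":[-0.085,0.029,0.19],"travel":[0,0,0],"jaw":-0.5}]'
python3 - <<'E'
from h import *
s=get_state();print(s['joints'].round(2))
p,P,W,fl,f=cam("wrist");cv2.imwrite("pics/lens.png",p);np.savez("lens.npz",p=p,P=P,W=W,fl=fl,cx=f["cx"],cy=f["cy"])
E
```

```text
time: 12.88
ee_pos: [0.421, 0.0468, 0.4691]
tool_rot: [0.014, 0.913, -0.027, 0.406]
force: [0.8, -0.1, 0.0]
grip_width: 0.0699
grasp_force: 0.0
[ 0.02 -0.84  2.24 -0.08  0.91  1.67]
```

View pics/lens.png

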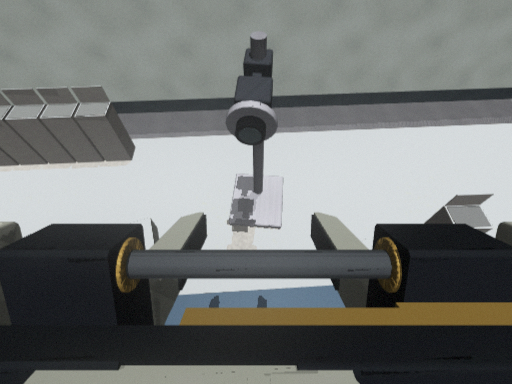

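The wrist view shows the glass at about (250,131) with the light ring centred near (252,119) and 25 px in radius. I'll fit the ring plane, the ring centre and the glass from the depth.

```bash
python3 - <<'E'
from h import *
z=np.load("lens.npz");p,P,W=z["p"],z["P"],z["W"];g=p.max(-1).astype(int);fl=float(z["fl"]);
X,Y,Z=P[...,0],P[...,1],P[...,2]
reg=(X>.6)&(X<.86)&(Y>-.06)&(Y<.13)&(Z>.17)&(Z<.36)
v,u=np.nonzero(reg);print("reg",reg.sum(),u.min(),u.max(),v.min(),v.max())
ring=reg&(g>85)&(np.mgrid[:384,:512][0]>95)
q=P[ring];c=np.median(q,0);print("ring",ring.sum(),c)
for it in range(8):
    w=np.linalg.svd(q-q.mean(0),full_matrices=False)[2][2]
    d=(q-q.mean(0))@w; q=q[abs(d)<max(.003,1.5*d.std())] if it<6 else q
w=w if w[0]>0 else -w
print("plane n",w.round(3),"yaw",np.degrees(np.arctan2(w[1],w[0])).round(1),"pitch up",np.degrees(np.arcsin(w[2])).round(1),len(q),"rms",((q-q.mean(0))@w).std().round(4))
def circ(q,w):
    e1=np.cross([0,0,1],w);e1/=np.linalg.norm(e1);e2=np.cross(w,e1);o=q.mean(0)
    h=cv2.convexHull((np.c_[(q-o)@e1,(q-o)@e2]*1000).astype(np.float32))
    (a,b),r=cv2.minEnclosingCircle(h);return o+e1*a/1000+e2*b/1000,r
rc,r=circ(q,w);print("ring centre",rc.round(4),r)
allp=P[reg];s=(allp-rc)@w;rad=np.linalg.norm((allp-rc)-np.outer(s,w),axis=1)
k=(rad<.02)&(s<.0)&(s>-.03);print("barrel/glass s pct",np.percentile(s[k],[1,5,25,50,75]).round(4),k.sum())
gk=k&(s<np.percentile(s[k],50)+.002);gc=np.median(allp[gk],0);print("glass pts",gk.sum(),gc.round(4), "axis from ring to glass s",((gc-rc)@w).round(4))
print("lens est", (rc-.014*w).round(4))
# ray-cast check with pixel ellipses: ring outline
m=np.where(ring,255,0).astype(np.uint8);cs=max(cv2.findContours(cv2.morphologyEx(m,cv2.MORPH_CLOSE,np.ones((5,5))),0,1)[0],key=len)
print("ring ellipse",cv2.fitEllipse(cv2.convexHull(cs)))
gm=((reg)&(g<60)).astype(np.uint8)
cr=p[85:160,205:300];cv2.imwrite("pics/lcrop.png",cv2.resize(cr,None,fx=6,fy=6,interpolation=0))
# cube top edges : points behind the ring
k=(s>.02)&(s<.062)&(rad<.035);print("cube",k.sum())
q=allp[k];qq=q
for it in range(8):
    w2=np.linalg.svd(qq-qq.mean(0),full_matrices=False)[2][2];d=(qq-qq.mean(0))@w2;qq=qq[abs(d)<max(.003,1.5*d.std())]
print("cube face n",w2.round(3),len(qq),"centroid",qq.mean(0).round(3))
E
```

```text
reg 3785 226 277 32 145
ring 433 [0.71170402 0.03385532 0.31877124]
plane n [ 0.989 -0.145  0.024] yaw -8.4 pitch up 1.4 258 rms 0.0016
ring centre [0.712  0.0372 0.2951] 30.307973861694336
barrel/glass s pct [-0.0173 -0.0168 -0.0159 -0.0146 -0.0062] 903
glass pts 550 [0.6964 0.0392 0.2961] axis from ring to glass s -0.0157
lens est [0.6982 0.0392 0.2948]
ring ellipse ((251.59681701660156, 121.2979507446289), (43.576290130615234, 52.00764465332031), 104.1467514038086)
cube 771
cube face n [-0.102  0.01   0.995] 756 centroid [0.748 0.032 0.319]
```

View pics/lcrop.png

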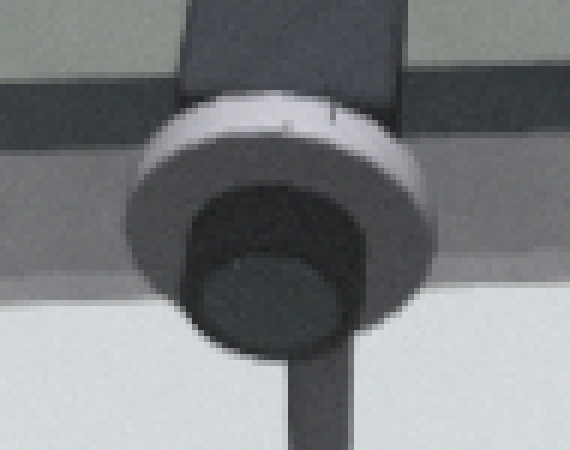

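The crop shows the bright rim on top, the grey ring face, and the glass disc centred at about crop (270,303), which is wrist px (250,135). I'll refine the pitch from the ring face, the glass plane and the cube top.

```bash
python3 - <<'E'
from h import *
z=np.load("lens.npz");p,P,W=z["p"],z["P"],z["W"];fl=float(z["fl"])
v,u=np.mgrid[:384,:512]
# crop px /6 + (205,85)
cg=((u-205-45)/11.5)**2+((v-85-50)/8.)**2<1
cu,cv_=(u-205)*6+3,(v-85)*6+3
fr=(((cu-280)/145)**2+((cv_-235)/95)**2<1)&~(((cu-272)/100)**2+((cv_-272)/100)**2<1)
def plane(q,name):
    for it in range(8):
        o=q.mean(0);w=np.linalg.svd(q-o,full_matrices=False)[2][2];d=(q-o)@w;q=q[abs(d)<max(.0025,2*d.std())]
    w=w if w[0]>0 else -w
    print(name,len(q),"c",o.round(4),"n",w.round(3),"yaw",np.degrees(np.arctan2(w[1],w[0])).round(1),"pitch",np.degrees(np.arcsin(w[2])).round(1),"rms",d.std().round(4));return o,w
og,wg=plane(P[cg],"glass");of,wf=plane(P[fr],"ringface")
for w in (wg,wf,np.array([.985,-.14,.104])):
    w=w/np.linalg.norm(w);print("spacing glass-ring",((of-og)@w).round(4))
# ray through glass centre at glass plane depth
C=W[:3,3];r=W[:3,:3]@np.array([(250-z["cx"])/fl,(135-z["cy"])/fl,1]);
t=((og-C)@wf)/(r@wf);print("glass centre ray",(C+r*t).round(4))
S=np.load("side0.npz")
E
```

```text
Traceback (most recent call last):
numpy.linalg.LinAlgError: SVD did not converge
```

```bash
cat > lensfit.py <<'E'
from h import *
z=np.load("lens.npz");p,P,W=z["p"],z["P"],z["W"];fl=float(z["fl"])
v,u=np.mgrid[:384,:512]
cg=((u-250)/11.5)**2+((v-135)/8.)**2<1
cu,cv_=(u-205)*6+3,(v-85)*6+3
fr=(((cu-280)/145)**2+((cv_-235)/95)**2<1)&~(((cu-272)/100)**2+((cv_-272)/100)**2<1)
def plane(q,name):
    q=q[np.isfinite(q).all(1)]; m=np.median(q,0); q=q[np.linalg.norm(q-m,axis=1)<.045]
    for it in range(8):
        o=q.mean(0);w=np.linalg.svd(q-o,full_matrices=False)[2][2];d=(q-o)@w;q=q[abs(d)<max(.0025,2*d.std())]
    w=w if w[0]>0 else -w
    print(name,len(q),"c",o.round(4),"n",w.round(3),"yaw",np.degrees(np.arctan2(w[1],w[0])).round(1),"pitch",np.degrees(np.arcsin(w[2])).round(1),"rms",d.std().round(4));return o,w
og,wg=plane(P[cg],"glass");of,wf=plane(P[fr],"ringface")
for w in (wg,wf,np.array([.985,-.14,.104])):
    w=w/np.linalg.norm(w);print("spacing glass-ring",((of-og)@w).round(4))
C=W[:3,3];r=W[:3,:3]@np.array([(250-z["cx"])/fl,(135-z["cy"])/fl,1]);
t=((og-C)@wf)/(r@wf);print("glass centre ray",(C+r*t).round(4))
E
python3 lensfit.py
```

```text
glass 279 c [0.6962 0.0393 0.2944] n [ 0.985 -0.142  0.103] yaw -8.2 pitch 5.9 rms 0.0005
ringface 496 c [0.709  0.0353 0.306 ] n [ 0.985 -0.14   0.104] yaw -8.1 pitch 6.0 rms 0.0005
spacing glass-ring 0.0144
spacing glass-ring 0.0144
spacing glass-ring 0.0144
glass centre ray [0.6962 0.0393 0.2945]
```

Ring face and glass agree on yaw -8.1° and pitch 6.0°, and their spacing of 14.4 mm fits the stated 14 mm. The lens is at (0.696, 0.039, 0.2945). Now the handset.

```bash
python3 -c "
from h import *
rel([.434,.158,.29],down(99.7))"
```

```text
travel [-0.2569, -0.2252, 0.2484] rot [0.2388, -0.1876, -0.5348] rows 10.3
```

```bash
python3 -m inch '[{"rot":[0.239,-0.188,-0.535],"travel":[-0.12,-0.11,0.12],"jaw":-0.6},{"rot":[0.239,-0.188,-0.535],"travel":[-0.2,-0.17,0.19],"jaw":-0.6},{"rot":[0.239,-0.188,-0.535],"travel":[-0.257,-0.225,0.248],"jaw":-0.6},{"rot":[0.239,-0.188,-0.535],"travel":[-0.257,-0.225,0.248],"jaw":-0.6},{"rot":[0.239,-0.188,-0.535],"travel":[-0.257,-0.225,0.248],"jaw":-0.6}]'
python3 -c "
from h import *
rel([.434,.158,.28],down(99.7))"
```

```text
time: 13.55
ee_pos: [0.4332, 0.1582, 0.2871]
tool_rot: [0.007, 0.883, 0.407, 0.232]
force: [-0.0, -0.4, -0.4]
grip_width: 0.0743
grasp_force: 0.0
travel [-0.0052, -0.0014, 0.0133] rot [0.1204, -0.0958, -0.2736] rows 5.3
```

```bash
python3 -m inch '[{"rot":[0.12,-0.096,-0.274],"travel":[0,0,0],"jaw":-0.6},{"rot":[0.12,-0.096,-0.274],"travel":[0,0,0],"jaw":-0.6},{"rot":[0.12,-0.096,-0.274],"travel":[0,0,0],"jaw":-0.6},{"rot":[0.12,-0.096,-0.274],"travel":[0,0,0],"jaw":-0.6},{"rot":[0.12,-0.096,-0.274],"travel":[0,0,0],"jaw":-0.6}]'
python3 -m inch '[{"rot":[0,0,0],"travel":[0,0,0],"jaw":-0.6}]'
python3 - <<'E'
from h import *
p,P,W,fl,f=cam("wrist");cv2.imwrite("pics/w4.png",p)
X,Y,Z=P[...,0],P[...,1],P[...,2]
m=(X>.38)&(X<.50)&(Y>.09)&(Y<.26)&(Z>.009)&(Z<.035)
for m in (m,m&(Z>.0265)&(Y<.2)):
    q=P[m][:,:2].astype(np.float32)*1000;print(m.sum(),np.median(P[m][:,2]),cv2.minAreaRect(q),q.mean(0))
rel([.434,.158,.190],down(99.7))
E
```

```text
time: 14.18
ee_pos: [0.4347, 0.1574, 0.2903]
tool_rot: [0.002, 0.662, 0.75, 0.014]
force: [-0.3, 0.0, 0.5]
grip_width: 0.0742
grasp_force: 0.0
time: 14.3
ee_pos: [0.4348, 0.1579, 0.2901]
tool_rot: [0.002, 0.664, 0.748, 0.016]
force: [-0.9, 1.2, -0.5]
grip_width: 0.075
grasp_force: 0.0
3943 0.028196879319428325 ((432.54132080078125, 170.0375213623047), (33.961360931396484, 126.10784912109375), 9.859493255615234) [433.2057  166.95602]
2809 0.02870210242743801 ((435.126220703125, 154.9634552001953), (30.648826599121094, 94.91191101074219), 9.77816390991211) [434.72565 156.67249]
travel [-0.0031, -0.0069, 0.2] rot [0.009, -0.0055, -0.0171] rows 1.6
```

View pics/w4.png

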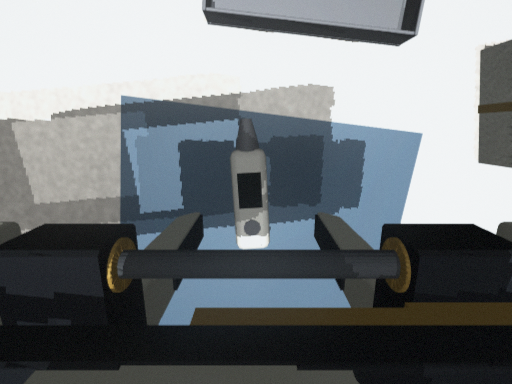

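The wrist view shows the handset from (253,245) to its probe tip at (246,120), display up and between the fingers. It measures 126 x 34 x 28, so origin (0.435, 0.156) and yaw 99.8°. I'll grasp at the middle.

```bash
python3 -c "
from h import *
rel([.435,.156,.190],down(99.8))"
python3 -m inch '[{"rot":[0.009,-0.006,-0.017],"travel":[-0.006,-0.006,0.09],"jaw":-0.6},{"rot":[0.009,-0.006,-0.017],"travel":[-0.006,-0.007,0.15],"jaw":-0.6},{"rot":[0.009,-0.006,-0.017],"travel":[-0.006,-0.007,0.2],"jaw":-0.6},{"rot":[0.009,-0.006,-0.017],"travel":[-0.006,-0.007,0.2],"jaw":-0.6},{"rot":[0.009,-0.006,-0.017],"travel":[-0.006,-0.007,0.2],"jaw":-0.6}]'
python3 -c "
from h import *
rel([.435,.156,.190],down(99.8))"
```

```text
travel [-0.0073, -0.0054, 0.1999] rot [0.009, -0.0055, -0.0176] rows 1.6
time: 14.98
ee_pos: [0.434, 0.1562, 0.191]
tool_rot: [0.001, 0.645, 0.764, -0.001]
force: [0.7, 0.1, 0.4]
grip_width: 0.0742
grasp_force: 0.0
travel [-0.0007, 0.002, 0.002] rot [0.0001, 0.0009, -0.0005] rows 0.0
```

```bash
python3 -m inch '[{"rot":[0,0,0],"travel":[0,0.002,0],"jaw":0.8},{"rot":[0,0,0],"travel":[0,0.002,0],"jaw":0.8},{"rot":[0,0,0],"travel":[0,0.002,0],"jaw":0.8},{"rot":[0,0,0],"travel":[0,0.002,0],"jaw":0.8},{"rot":[0,0,0],"travel":[0,0.002,0],"jaw":0.8}]' 25
python3 -m inch '[{"rot":[0,0,0],"travel":[0,0,0],"jaw":0.8},{"rot":[0,0,0],"travel":[0,0,0],"jaw":0.8},{"rot":[0,0,0],"travel":[0,0,-0.05],"jaw":0.8},{"rot":[0,0,0],"travel":[0,0,-0.12],"jaw":0.8},{"rot":[0,0,0],"travel":[0,0,-0.16],"jaw":0.8}]' 25
python3 - <<'E'
from h import *
a=get_state();print(a["joints"].round(2))
T=R.from_euler('z',-8.1,degrees=True)*R.from_euler('y',-6,degrees=True)*R.from_euler('x',180,degrees=True)
x,z=T.as_matrix()[:,0],-T.as_matrix()[:,2];print(x.round(3),z.round(3))
n=np.array([.6962,.0393,.2945])-.06*x; o=n-.078*x-.014*z; t=o+.19*z;print(n,o,t)
rel(t-.1*x,T); rel([.43,.12,.43],down(30))
E
```

```text
time: 15.6
ee_pos: [0.4347, 0.1564, 0.1902]
tool_rot: [0.001, 0.644, 0.765, -0.002]
force: [-0.5, -0.8, 0.4]
grip_width: 0.0336
grasp_force: 25.0
time: 16.23
ee_pos: [0.4351, 0.1568, 0.2717]
tool_rot: [0.002, 0.644, 0.765, -0.001]
force: [0.1, -0.5, -1.5]
grip_width: 0.0337
grasp_force: 25.0
[ 0.24 -0.14  2.01 -0.    1.27  0.07]
[ 0.985 -0.14   0.105] [-0.103  0.015  0.995]
[0.63712399 0.04770776 0.28822829] [0.56177397 0.05843166 0.26615177] [0.5421117  0.06123001 0.45511093]
travel [-0.1649, -0.0106, -0.3453] rot [-0.0301, 0.0234, 0.5989] rows 10.1
travel [-0.0719, -0.0223, -0.3164] rot [0.0009, 0.0009, 0.3878] rows 6.5
```

```bash
python3 -m inch '[{"rot":[-0.03,0.023,0.599],"travel":[-0.165,-0.011,-0.345],"jaw":0.8},{"rot":[-0.03,0.023,0.599],"travel":[-0.165,-0.011,-0.345],"jaw":0.8},{"rot":[-0.03,0.023,0.599],"travel":[-0.165,-0.011,-0.345],"jaw":0.8},{"rot":[-0.03,0.023,0.599],"travel":[-0.165,-0.011,-0.345],"jaw":0.8},{"rot":[-0.03,0.023,0.599],"travel":[-0.165,-0.011,-0.345],"jaw":0.8}]'
cat > goal.py <<'E'
from h import *
import sys
T=R.from_euler('z',-8.1,degrees=True)*R.from_euler('y',-6,degrees=True)*R.from_euler('x',180,degrees=True)
x,z=T.as_matrix()[:,0],-T.as_matrix()[:,2]
t=np.array([.6962,.0393,.2945])-.138*x-.014*z+.19*z
rel(t-float(sys.argv[1])*x,T)
E
python3 goal.py .1
```

```text
time: 16.85
ee_pos: [0.4436, 0.0746, 0.4441]
tool_rot: [0.003, 0.921, 0.389, 0.029]
force: [-0.6, 0.9, -1.3]
grip_width: 0.0336
grasp_force: 25.0
travel [0.0011, -0.0008, -0.001] rot [-0.0148, 0.0117, 0.2987] rows 5.0
```

```bash
python3 -m inch '[{"rot":[-0.015,0.012,0.299],"travel":[0,0,0],"jaw":0.8},{"rot":[-0.015,0.012,0.299],"travel":[0,0,0],"jaw":0.8},{"rot":[-0.015,0.012,0.299],"travel":[0,0,0],"jaw":0.8},{"rot":[-0.015,0.012,0.299],"travel":[0,0,0],"jaw":0.8},{"rot":[-0.015,0.012,0.299],"travel":[0,0,0],"jaw":0.8}]'
python3 -m inch '[{"rot":[0,0,0],"travel":[0,0,0],"jaw":0.8},{"rot":[0,0,0],"travel":[0,0,0],"jaw":0.8}]'
python3 goal.py 0
python3 - <<'E'
from h import *
s=get_state();R0=rot(s["tool_rot"])
p,P,W,fl,f=cam("wrist");cv2.imwrite("pics/w5.png",p)
Q=R0.inv().apply((P-s["ee_pos"]).reshape(-1,3)).reshape(P.shape)
x,y,z=Q[...,0],Q[...,1],Q[...,2]
m=(abs(y)<.03)&(x>.015)&(x<.1)&(z>.15)&(z<.2);q=Q[m];print(m.sum(),"tip x",np.percentile(q[:,0],[99,100]),)
for a,b in ((.02,.045),(.055,.065),(.066,.08)):
    k=q[(q[:,0]>a)&(q[:,0]<b)];print(a,len(k),"y mid",(np.percentile(k[:,1],[1,99])).round(4),"z top",np.percentile(k[:,2],[2,10,50]).round(4))
E
```

```text
time: 17.48
ee_pos: [0.4433, 0.0751, 0.4425]
tool_rot: [0.004, 0.996, -0.069, 0.051]
force: [0.4, 1.3, -2.0]
grip_width: 0.0338
grasp_force: 25.0
time: 17.73
ee_pos: [0.4433, 0.0751, 0.4427]
tool_rot: [0.004, 0.997, -0.063, 0.051]
force: [0.6, -0.7, -0.6]
grip_width: 0.0336
grasp_force: 25.0
travel [0.201, 0.0027, -0.0042] rot [-0.0, 0.0007, 0.0047] rows 1.6
5149 tip x [0.07659363 0.07800767]
0.02 2596 y mid [-0.017  0.016] z top [0.1599 0.1605 0.1615]
0.055 603 y mid [-0.0099  0.009 ] z top [0.1648 0.1655 0.1673]
0.066 521 y mid [-0.0075  0.0065] z top [0.1673 0.168  0.1699]
```

View pics/w5.png

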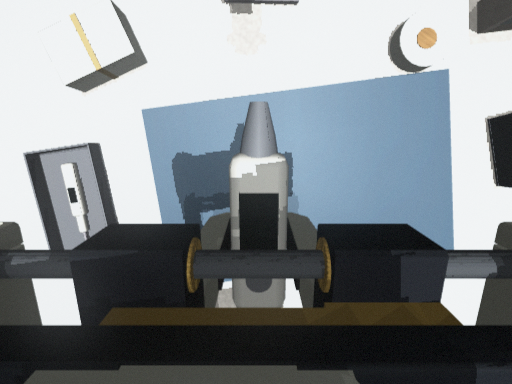

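The wrist view shows the handset straight in the fingers, with its tip at (259,103), 78 mm ahead of the tool axis and centred as planned. The stick lies in the tray at (73,195). I'll move in slowly.

```bash
python3 -m inch '[{"rot":[0,0,0.002],"travel":[0.05,0.001,-0.001],"jaw":0.8},{"rot":[0,0,0.005],"travel":[0.1,0.002,-0.002],"jaw":0.8},{"rot":[0,0,0.005],"travel":[0.15,0.003,-0.003],"jaw":0.8},{"rot":[0,0,0.005],"travel":[0.185,0.003,-0.004],"jaw":0.8},{"rot":[0,0,0.005],"travel":[0.201,0.003,-0.004],"jaw":0.8}]'
python3 -m inch '[{"rot":[0,0,0],"travel":[0,0,0],"jaw":0.8},{"rot":[0,0,0],"travel":[0,0,0],"jaw":0.8},{"rot":[0,0,0],"travel":[0,0,0],"jaw":0.8},{"rot":[0,0,0],"travel":[0,0,0],"jaw":0.8}]'
python3 goal.py 0
python3 - <<'E'
from h import *
p,P,W,fl,f=cam("side");cv2.imwrite("pics/end.png",p)
E
```

```text
time: 18.4
ee_pos: [0.5428, 0.0604, 0.455]
tool_rot: [0.004, 0.996, -0.072, 0.051]
force: [-0.3, -0.5, -1.6]
grip_width: 0.0337
grasp_force: 25.0
time: 18.9
ee_pos: [0.5418, 0.0607, 0.4554]
tool_rot: [0.004, 0.996, -0.073, 0.052]
force: [-0.1, 0.1, -1.1]
grip_width: 0.034
grasp_force: 25.0
travel [0.0003, -0.0011, 0.0007] rot [0.0, 0.0004, -0.0016] rows 0.0
```

View pics/end.png

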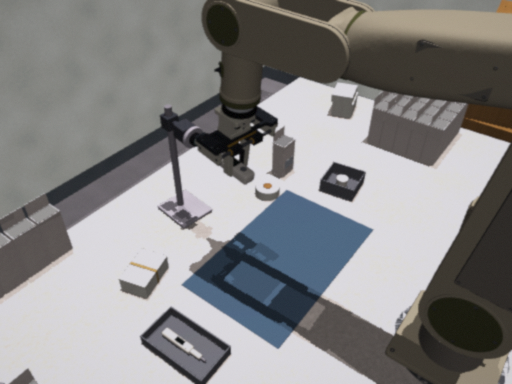

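The side view shows the handset held before the lens at about (215,150), the stick flat in the tray at (183,345), the tub in the bin at (343,180), and the bystanders undisturbed. The tool is within 1 mm of its goal.

```bash
python3 -c "
from workcell import *
print(close_job())"
```

```text
the job is handed in; nothing more can be done
None
```

I handed the job in at about 19 s of the 64 s limit: the stick is flat in the long tray, the tub is in the square bin, and the handset is held still, display up, on the lens axis with its tip about 60 mm from the glass; no verdict came back on hand-in.

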